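Fit spacers, pulleys and collar on two gearmotor shafts

ROBOT

A 7-joint arm with a two-finger parallel gripper is mounted at the origin on the work surface. World frame = base frame: x ahead of the robot, y to its left, z up, the work surface at z = 0. Lengths are in m, angles in rad, forces in N, time in s.
With the tool pointing down it reaches from about 0.35 to 0.9 m from the base axis. Payload 7.2 kg.
Tool frame: the origin (TCP) lies at the very end of the fingers, on their centre line; the grasp point (between the pads) lies 19 mm behind it (manip.pinch_z is the distance from the TCP to the grasp point, in m); z points along the fingers, y is the line along which they close (so a half turn about z gives the same grasp; the last joint's range is limited). The gripper opens to 85 mm and grips with 20 to 120 N. Pads are 22 mm wide; open, the fingers measure 114 mm over their backs; the gripper's body (76 mm by 85 mm) begins 54 mm behind the grasp point. The pads swing forward as they close: fully open they stand 13 mm farther back than shut.
Start: joints at [-1.371, 0.411, -0.013, 1.596, 0.006, 1.134, -0.082], TCP at [0.165, 0.603, 0.231] pointing down, gripper open.
Joint ranges: [-2.95, 2.95], [-0.29, 1.99], [-1.47, 1.44], [0.14, 2.54], [-1.03, 4.17], [0.13, 1.85], [-2.86, 2.86]. Speed limits (rad/s): [2.39, 2.39, 3.01, 3.01, 3.14, 3.14, 3.14].

INTERFACE

Orientations are given as a 3x3 rotation matrix whose columns are the frame's x, y, z axes.
In Python, from station import manip gives the robot as it stands. The module is installed in compiled form; this text tells all that it offers.
- The arm moves only by the tool move_arm, never from a script. Its argument "increments" is a list of rows, each a list of 3 entries, a list of its own where there are three numbers: the shift along the tool's x, y, z in mm, then the turn about the tool's z in rad, then the finger opening in mm, from 0 to 85.4. In form: [[[x, y, z], yaw, gripper], ...]. A call has 1 to 20 rows; each row shifts and turns the commanded pose from where the row before left it, along the tool's axes as they then stand; what a row does not reach is not made up. A row lasts 1/8 s, in which the tool goes at most 62.5 mm and 10.7 degrees, less where a joint would pass 70% of its speed; a pose out of reach is approached as far as the arm can. A call is refused whole if a number of a shift passes 62.5 or a number of a turn 0.188, either way. A call with a gripper value outside its range is refused whole. The fingers move at their own pace and stop on an object; "force" is the grip in N (left out, the last holds). Time passes only in rows, so rows that do not move let the fingers close. It gives the time, the measured TCP pose, the force, the opening and the grip force at its end, in the units of the state.
- manip.sense(): the state, without advancing time (a new reading comes with each control period).
- manip.snapshot(name): name is "side" or "top" or "wrist"; returns a dict with "frame" (420x560x3 uint8, red, green, blue), "mtx" (3x3 intrinsics, pixels), "eye" and "attitude" of the camera in the world. Camera axes: x right, y down, z forward; pixel columns grow to the right and rows downward; lengths in m; the calibration is good to about 2 mm. A picture is of the moment at which its call begins. There is no depth.
- manip.finish_job(): hands the job in; it is judged then, once.
The state is a dict: "time": time; "joint_positions": joint angles; "joint_vel": joint speeds; "joint_torque": joint torques, N m; "ee_pos": TCP position; "tool_rot": TCP orientation; "contact_force": force on the tool from outside, world axes, zero at the start; "torque": the same for the moment, N m; "finger_gap": opening from 0.0 (shut) to 1.0 (fully open); "gripper_force": force on a finger pad.
Only numpy, scipy, OpenCV 4.12 (cv2) and the standard library are available. Lean on these libraries where they do the work, as an engineer would, in place of code of your own. Each camera call takes 0.05 s, during which the arm holds its last target. There are 200 camera calls.

TASK

Fit out the two gearmotors: onto the shaft of the red-topped one put the brass spacer, then the blue pulley on it, then the black collar on top; onto the shaft of the yellow-topped one put the steel spacer, then the white pulley on it. Every part must end flat on what is below it, with the shaft in its hole, let go and at rest, and the little oil bottle standing among the parts must never be knocked over.

Things in the scene. Friction and masses are not known exactly. Their poses are not given: they have to be found in the camera images.
- brass_spacer_c (a point): Brass (yellow metal) spacer ring, 40 mm outer diameter, 14 mm high, with a plain 20 mm hole right through, lying loose and flat on the bench. This point is its centre, half-way up, in the middle of the hole; z is the ring's axis.
- steel_spacer_c (a point): Bright steel (silver) spacer ring, 40 mm outer diameter, 14 mm high, with a plain 20 mm hole right through, lying loose and flat on the bench. This point is its centre, half-way up, in the middle of the hole; z is the ring's axis.
- blue_pulley_c (a point): Blue toothed-belt pulley, 56 mm outer diameter (fine teeth round it that are only seen, 2 mm larger across), 20 mm high, with a plain 20 mm hole right through, lying loose and flat on the bench. This point is its centre, half-way up, in the middle of the hole; z is the ring's axis.
- white_pulley_c (a point): White toothed-belt pulley, 56 mm outer diameter (fine teeth round it that are only seen, 2 mm larger across), 20 mm high, with a plain 20 mm hole right through, lying loose and flat on the bench. This point is its centre, half-way up, in the middle of the hole; z is the ring's axis.
- black_collar_c (a point): Black collar ring with a thin silver slit mark on one side, 36 mm outer diameter, 14 mm high, with a plain 20 mm hole right through, lying loose and flat on the bench. This point is its centre, half-way up, in the middle of the hole; z is the ring's axis.
- red_motor_seat (a point): Gearmotor fixed to the bench: black block 90 x 90 mm, red top plate at 60 mm, black motor 60 mm across (with its box 70 mm high) jutting out level to 150 mm along +x. On the plate an aluminium boss 34 mm across, 10 mm high. This point: centre of the boss's flat top (the seat), 70 mm above the bench. From it a fixed steel shaft, 14 mm across, rises 45 mm along z, the last 7 mm tapered to 6 mm.
- yellow_motor_seat (a point): Gearmotor fixed to the bench: black block 90 x 90 mm, yellow top plate at 60 mm, black motor 60 mm across (with its box 70 mm high) jutting out level to 150 mm along +x. On the plate an aluminium boss 34 mm across, 10 mm high. This point: centre of the boss's flat top (the seat), 70 mm above the bench. From it a fixed steel shaft, 14 mm across, rises 45 mm along z, the last 7 mm tapered to 6 mm.
- oil_bottle_center (a point): Closed amber bottle with a red cap, 36 mm across and 100 mm high, standing loose among the parts, to be left standing. This point is on its axis, half-way up; z is its axis.
Mind the look-alikes: they are no part of the job. Of the things that look like the part that bears brass_spacer_c, take the one that is nearest to the robot's base at the start. What is shaped like the part that bears white_pulley_c but green is not meant.

How it is judged:
At the end, for the whole second after the job is handed in: Red motor, from the seat up: brass spacer, blue pulley, black collar; yellow motor: steel spacer, white pulley. Each part within 6 mm of the shaft axis and 4 mm of its stacked height, tilted under 0.1 rad, slower than 0.02 m/s; bottle within 0.2 rad of upright (horizontal distance between each of brass_spacer_c, blue_pulley_c, black_collar_c and red_motor_seat below 0.006 m and z of brass_spacer_c in the frame of red_motor_seat between 0.003 and 0.011 m and angle between each of brass_spacer_c, blue_pulley_c, black_collar_c, steel_spacer_c, white_pulley_c's own z axis and vertical below 0.1 rad and linear speed of each of brass_spacer, blue_pulley, black_collar, steel_spacer, white_pulley below 0.02 m/s and z of blue_pulley_c in the frame of red_motor_seat between 0.02 and 0.028 m and z of black_collar_c in the frame of red_motor_seat between 0.037 and 0.045 m and horizontal distance between each of steel_spacer_c, white_pulley_c and yellow_motor_seat below 0.006 m and z of steel_spacer_c in the frame of yellow_motor_seat between 0.003 and 0.011 m and z of white_pulley_c in the frame of yellow_motor_seat between 0.02 and 0.028 m and angle between oil_bottle_center's own z axis and vertical below 0.2 rad); the robot touches nothing.
It fails at once if the oil bottle is knocked over (tilted more than 0.5 rad) (angle between oil_bottle_center's own z axis and vertical above 0.5 rad).
It also fails if it takes over 120 s, if anything falls off the work surface, if the arm or the gripper's body presses on something with over 40 N, if the wrist force passes 120 N, or if a joint passes its speed limit or range.

## Working session

There is one attempt and no reset: what is moved stays moved. The work goes in short steps, Python scripts to look and compute and a tool call to move; the robot and the scene stay as the last step left them, time stands still between calls to the robot, and variables do not carry over. Pictures are saved under pics/ and viewed, at most 17 in all, crops included, and the job is handed in when it is done.

Besides the shell and the picture viewer there is one more tool, called after "Emit:" as name(argument=value, ...), one argument or row to a line, values as JSON. move_arm: Moves the arm, as the interface text tells. Its arguments: {"type":"object","properties":{"increments":{"type":"array","items":{"type":"array"}},"force":{"type":"number"}},"required":["increments"]}

```bash
mkdir -p pics
python3 - <<'E'
from station import manip
import cv2,numpy as np
np.set_printoptions(precision=4,suppress=True)
for n in("top","side"):
    s=manip.snapshot(n); cv2.imwrite(f"pics/{n}0.png",s["frame"][:,:,::-1]); print(n,s["mtx"],s["eye"],s["attitude"])
t=manip.sense(); print(t["time"],t["ee_pos"],t["tool_rot"],t["finger_gap"],manip.pinch_z)
E
```

```text
top [[387.3756   0.     280.0003]
 [  0.     387.3756 208.9793]
 [  0.       0.       1.    ]] [0.4905 0.0125 0.8451] [[-0.0166 -0.9904  0.1374]
 [-0.9998  0.0151 -0.0118]
 [ 0.0096 -0.1376 -0.9904]]
side [[447.7276   0.     275.3176]
 [  0.     447.7276 213.5269]
 [  0.       0.       1.    ]] [0.5267 0.7146 0.7414] [[-0.9944 -0.0734  0.0763]
 [-0.1058  0.6743 -0.7308]
 [ 0.0022 -0.7348 -0.6783]]
0.1 [0.1653 0.6023 0.2305] [[-0.9644  0.2645 -0.0003]
 [ 0.2645  0.9644 -0.0014]
 [-0.0001 -0.0014 -1.    ]] 0.9952388756774067 0.0187
```

View pics/top0.png

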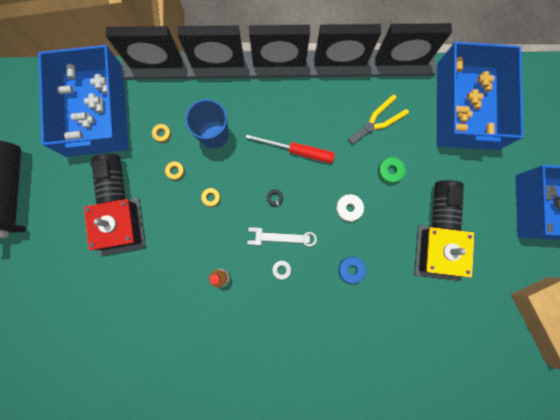

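View pics/side0.png

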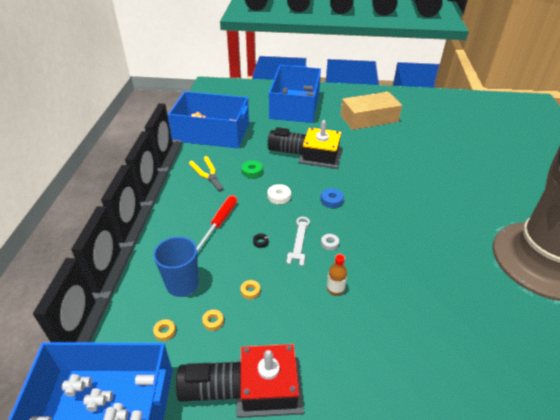

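Candidates for the brass spacer in the top view are the rings at (161,132), (174,170) and (210,197). The lowest one, (210,197), is nearest the base. The white pulley is at (350,208), and the green one at (392,170) is a decoy. The steel spacer is at (282,270), next to the wrench. Blue pulley (352,270), black collar (275,198), bottle (219,279), red motor (110,224) and yellow motor (450,252).

```bash
cat > h.py <<'E'
import cv2,numpy as np
from station import manip
np.set_printoptions(precision=4,suppress=True)
def ray(s,uv,z):
    d=s["attitude"]@np.linalg.solve(s["mtx"],[uv[0],uv[1],1]); e=np.array(s["eye"])
    return (e+d*(z-e[2])/d[2])[:2]
def proj(s,p):
    q=s["mtx"]@(np.array(s["attitude"]).T@(np.array(p)-s["eye"])); return q[:2]/q[2]
def mask(f):
    h=cv2.cvtColor(f,cv2.COLOR_RGB2HSV).astype(int)
    return (~((h[...,0]>65)&(h[...,0]<100)&(h[...,1]>90))).astype(np.uint8)
def comp(m,uv,r):
    # component nearest to the seed, hull centroid
    n,l,st,c=cv2.connectedComponentsWithStats(m)
    ys,xs=np.nonzero(m); k=np.argmin((xs-uv[0])**2+(ys-uv[1])**2); i=l[ys[k],xs[k]]
    ct=max(cv2.findContours((l==i).astype(np.uint8),cv2.RETR_EXTERNAL,cv2.CHAIN_APPROX_NONE)[0],key=cv2.contourArea)
    hu=cv2.convexHull(ct); M=cv2.moments(hu)
    return np.array([M["m10"],M["m01"]])/M["m00"],cv2.boundingRect(hu)
E
cat > m.py <<'E'
from h import *
T={"brass":((203,196),(250,281),.007),"brass2":((167,170),(213,312),.007),"brass3":((154,132),(165,321),.007),"steel":((275,270),(322,241),.007),"blue":((343,270),(325,197),.01),"white":((342,208),(270,193),.01),"black":((269,198),(254,240),.007),"bottle":((219,279),(337,275),.05)}
S={n:manip.snapshot(n) for n in("top","side")}
for k,(a,b,z) in T.items():
    for n,uv in(("top",a),("side",b)):
        c,bb=comp(mask(S[n]["frame"]),uv,0); print(k,n,c,bb,ray(S[n],c,z))
for k,hue,sd in(("red",(0,6),((110,224),(268,370))),("yel",(20,32),((450,252),(322,146)))):
    for n,uv in zip(("top","side"),sd):
        h=cv2.cvtColor(S[n]["frame"],cv2.COLOR_RGB2HSV)
        m=cv2.inRange(h,(hue[0],150,140),(hue[1],255,255)); 
        if k=="red": m|=cv2.inRange(h,(174,150,140),(180,255,255))
        n_,l,st,ce=cv2.connectedComponentsWithStats((m>0).astype(np.uint8)); 
        i=min((j for j in range(1,n_) if st[j,4]>150),key=lambda j:np.hypot(*(ce[j]-uv)))
        ct=max(cv2.findContours((l==i).astype(np.uint8),0,1)[0],key=cv2.contourArea)
        r=cv2.minAreaRect(ct); box=np.array([ray(S[n],p,.06) for p in cv2.boxPoints(r)]); print(k,n,st[i],ray(S[n],r[0],.06),box.mean(0),np.linalg.norm(np.diff(box,axis=0),axis=1),np.degrees(np.arctan2(*(box[1]-box[0])[::-1])))
f=S["top"]["frame"][110:310,180:410]; cv2.imwrite("pics/c1.png",cv2.resize(f,None,fx=3,fy=3,interpolation=2)[:,:,::-1])
E
python3 m.py
```

```text
brass top [210.2259 196.7069] (200, 187, 21, 20) [0.6362 0.1549]
brass side [250.0833 289.0702] (240, 279, 21, 21) [0.6365 0.1553]
brass2 top [174.1539 170.3371] (164, 161, 21, 20) [0.6965 0.2349]
brass2 side [212.7243 319.5366] (202, 309, 23, 22) [0.6972 0.2354]
brass3 top [160.7289 132.6172] (151, 123, 20, 20) [0.7834 0.2667]
brass3 side [163.8683 329.7436] (152, 319, 24, 23) [0.7841 0.2675]
steel top [281.3942 269.6819] (272, 260, 20, 20) [0.4757 0.0017]
steel side [329.8178 241.3455] (321, 233, 19, 18) [0.4766 0.0024]
blue top [351.8225 269.7441] (338, 256, 28, 28) [ 0.4731 -0.1485]
blue side [331.8274 197.6205] (321, 188, 23, 20) [ 0.4744 -0.1472]
white top [349.6793 207.568 ] (336, 194, 29, 28) [ 0.6071 -0.1495]
white side [278.8511 193.8768] (267, 184, 25, 21) [ 0.6078 -0.1472]
black top [274.4722 197.414 ] (267, 190, 16, 16) [0.6325 0.0142]
black side [260.5995 240.0353] (254, 234, 15, 13) [0.6331 0.0153]
bottle top [218.9508 277.6965] (208, 268, 22, 20) [0.4626 0.1286]
bottle side [336.998  275.2163] (327, 253, 20, 43) [0.4638 0.1357]
red top [  84  199   49   51 1588] [0.5738 0.352 ] [0.5742 0.352 ] [0.093  0.0911 0.0916] -81.15293067520649
red side [ 241  345   58   54 2332] [0.5744 0.3573] [0.5746 0.3553] [0.0975 0.0911 0.0889] -170.93672573683304
yel top [ 427  227   47   50 1707] [ 0.507  -0.3395] [ 0.5074 -0.3396] [0.0937 0.0935 0.0938] -8.72613864372222
yel side [303 128  38  23 544] [ 0.5098 -0.3332] [ 0.5101 -0.3347] [0.0997 0.1006 0.0977] -91.08011241374379
```

View pics/c1.png

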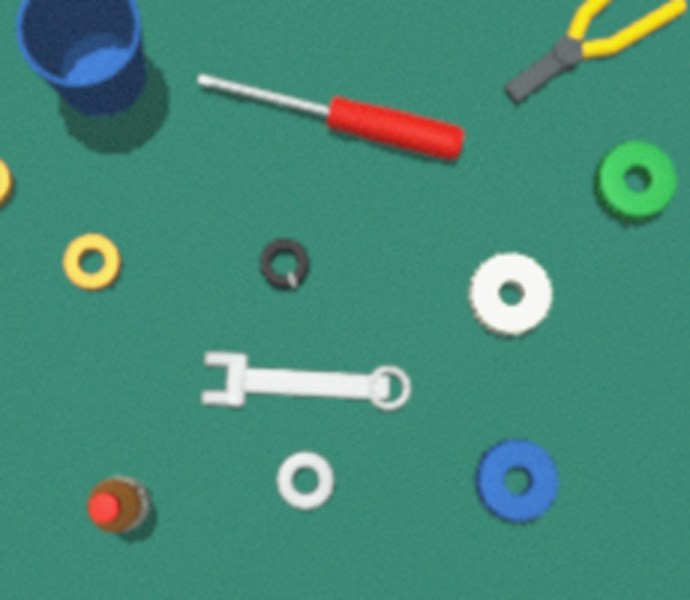

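The crop shows the brass ring at top-view (210,197), the lone plain yellow ring. Base distances for the three are 0.655, 0.735 and 0.83 m, so this is the one meant. The white pulley is at (350,208) with the green decoy at (392,170), and the steel ring is at (281,270). Moving above the brass ring.

Emit:
move_arm(
  increments=[
    [[-20, -10, 0], 0, 85],
    [[-42, -22, 0], 0, 85],
    [[-42, -22, 0], 0, 85],
    [[-42, -22, 0], 0, 85],
    [[-42, -22, 0], 0, 85],
    [[-42, -22, 0], 0, 85],
    [[-42, -22, 0], 0, 85],
    [[-42, -22, 0], 0, 85],
    [[-42, -22, 0], 0, 85],
    [[-42, -22, 0], 0, 85],
    [[-42, -22, 0], 0, 85],
    [[-42, -22, 0], 0, 85],
    [[-42, -22, 0], 0, 85],
    [[-30, -20, 0], 0, 85],
    [[-18, -12, 0], 0, 85],
    [[0, 0, 0], 0, 85],
    [[0, 0, 0], 0, 85],
  ],
  force=40,
)

```text
time: 2.33
ee_pos: [0.6351, 0.1578, 0.2312]
tool_rot: [[-0.965, 0.263, -0.001], [0.263, 0.965, 0.001], [0.001, 0.001, -1.0]]
contact_force: [0.7, 0.7, 0.7]
finger_gap: 0.994
gripper_force: 0.0
```

```bash
cat > w.py <<'E'
from h import *
import sys
s=manip.snapshot("wrist"); cv2.imwrite(f"pics/{sys.argv[1]}.png",s["frame"][:,:,::-1])
t=manip.sense(); print(t["time"],t["ee_pos"],t["tool_rot"],t["finger_gap"],t["contact_force"]); print(s["mtx"],s["eye"],s["attitude"])
E
python3 w.py w1
```

```text
2.375 [0.635  0.1582 0.2313] [[-0.965   0.2624 -0.0007]
 [ 0.2624  0.965   0.0011]
 [ 0.0009  0.0009 -1.    ]] 0.9943815319128756 [0.2312 0.0001 0.5847]
[[310.137    0.     278.1013]
 [  0.     310.137  207.3922]
 [  0.       0.       1.    ]] [0.5701 0.1741 0.3742] [[ 0.2647  0.9298  0.2558]
 [ 0.9643 -0.2555 -0.0691]
 [ 0.0012  0.265  -0.9642]]
```

View pics/w1.png

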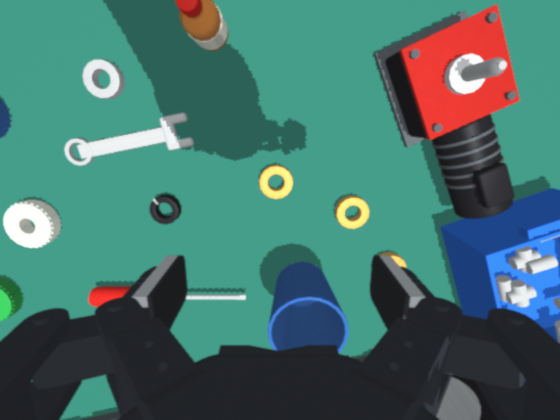

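The wrist view shows the target brass ring at (276,182), the other brass rings at (352,212) and (390,262), the red motor shaft tip near (500,66) and its boss around (468,73).

```bash
cat > d.py <<'E'
from h import *
import sys
def go(s,uv,z):
    c,bb=comp(mask(s["frame"]),uv,0); p=ray(s,c,z); print(uv,c,bb,p); return p
def delta(p,z):
    t=manip.sense(); d=np.r_[p,z]-t["ee_pos"]; print("tool delta mm",1000*np.array(t["tool_rot"]).T@d,"t",t["time"],"F",t["contact_force"],"gap",t["finger_gap"],t["gripper_force"])
E
python3 - <<'E'
from d import *
s=manip.snapshot("wrist")
p=go(s,(262,182),.007); go(s,(340,212),.007); go(s,(90,79),.007); go(s,(154,208),.007); go(s,(15,225),.01)
delta(p,.002)
print(ray(s,(502,65.5),.115),"tip"); print(proj(s,[.574,.353,.115]),proj(s,[.574,.353,.07]))
cv2.imwrite("pics/c2.png",cv2.resize(s["frame"][0:150,370:560],None,fx=4,fy=4,interpolation=2)[:,:,::-1])
E
```

```text
(262, 182) [275.2898 181.6435] (258, 164, 36, 36) [0.6357 0.1534]
(340, 212) [351.4017 211.9044] (334, 195, 36, 35) [0.697  0.2338]
(90, 79) [102.6455  78.7735] (82, 59, 43, 40) [0.4747 0.0006]
(154, 208) [164.2857 208.5567] (150, 195, 30, 29) [0.632  0.0129]
(15, 225) [ 31.175  223.0623] (2, 199, 59, 50) [ 0.6056 -0.1508]
tool delta mm [ -1.9973  -4.708  229.3822] t 2.425 F [ 1.3282 -0.1029 -1.0531] gap 0.9979282851867021 0.0
[0.5751 0.3522] tip
[502.8953  63.7591] [468.2553  72.7347]
```

View pics/c2.png

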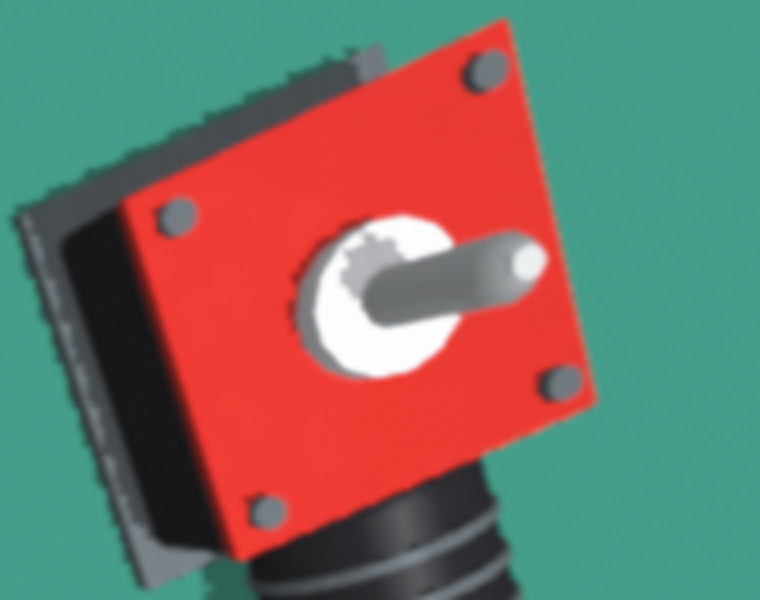

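The crop shows the shaft tip at crop (528,262), i.e. (502,65.5), which gives (0.575,0.352) and agrees with the top view. Descending to grasp the brass ring.

Emit:
move_arm(
  increments=[
    [[-2, -4, 30], 0, 85],
    [[0, 0, 40], 0, 85],
    [[0, 0, 40], 0, 85],
    [[0, 0, 40], 0, 85],
    [[0, 0, 35], 0, 85],
    [[0, 0, 20], 0, 85],
    [[0, 0, 15], 0, 85],
    [[0, 0, 8], 0, 85],
    [[0, 0, 0], 0, 85],
    [[0, 0, 0], 0, 20],
    [[0, 0, 0], 0, 20],
    [[0, 0, 0], 0, 20],
    [[0, 0, 0], 0, 20],
    [[0, 0, 0], 0, 20],
    [[0, 0, 0], 0, 20],
  ],
  force=40,
)

```text
time: 4.3
ee_pos: [0.6374, 0.152, 0.0043]
tool_rot: [[-0.964, 0.265, 0.001], [0.265, 0.964, 0.0], [-0.001, 0.001, -1.0]]
contact_force: [-2.2, -1.0, 5.4]
finger_gap: 0.444
gripper_force: 40.2
```

Emit:
move_arm(
  increments=[
    [[0, 0, -15], 0, 20],
    [[0, 0, -40], 0, 20],
    [[0, 0, -45], 0, 20],
    [[0, 0, -45], 0, 20],
    [[15, 25, -10], 0, 20],
    [[23, 35, 0], 0, 20],
    [[23, 35, 0], 0, 20],
    [[23, 35, 0], 0, 20],
    [[20, 30, 0], 0, 20],
    [[10, 16, 0], 0, 20],
    [[0, 0, 0], 0, 20],
    [[0, 0, 0], 0, 20],
    [[0, 0, 0], 0, 20],
  ],
)

```text
time: 5.92
ee_pos: [0.5746, 0.3496, 0.1584]
tool_rot: [[-0.964, 0.267, 0.0], [0.267, 0.964, -0.001], [-0.001, -0.001, -1.0]]
contact_force: [-0.7, -0.6, -0.8]
finger_gap: 0.44
gripper_force: 40.6
```

```bash
python3 w.py w2; python3 -c "
from d import *
delta([.5745,.3525],.145)"
```

```text
5.975 [0.5744 0.35   0.1584] [[-0.9637  0.2669  0.0003]
 [ 0.2669  0.9637 -0.0005]
 [-0.0004 -0.0004 -1.    ]] 0.4386353758258027 [-0.5328 -0.4454 -0.9937]
[[310.137    0.     278.1013]
 [  0.     310.137  207.3922]
 [  0.       0.       1.    ]] [0.5095 0.3665 0.3013] [[ 0.2688  0.9283  0.2568]
 [ 0.9632 -0.259  -0.0719]
 [-0.0003  0.2666 -0.9638]]
tool delta mm [ 0.5791  2.4212 13.4096] t 5.975 F [-0.5328 -0.4454 -0.9937] gap 0.4386353758258027 40.60174804413691
```

View pics/w2.png

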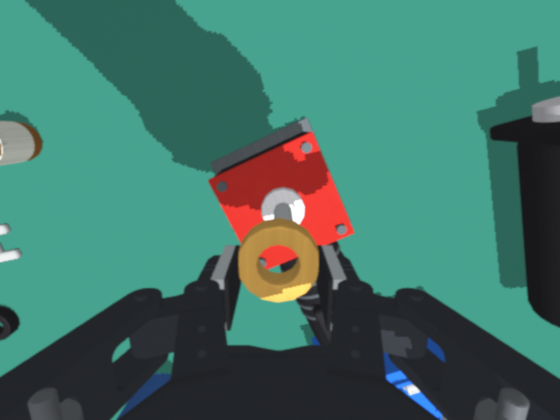

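The wrist view shows the ring held at about (279,261) and the boss at about (283,207). Checking the offset numerically.

```bash
cat >> d.py <<'E'
def held(s,z,lo,hi,box):
    h=cv2.cvtColor(s["frame"],cv2.COLOR_RGB2HSV); m=(cv2.inRange(h,lo,hi)>0).astype(np.uint8)
    x0,y0,x1,y1=box; k=np.zeros_like(m); k[y0:y1,x0:x1]=1; m=cv2.morphologyEx(m&k,cv2.MORPH_OPEN,np.ones((3,3),np.uint8))
    ct=max(cv2.findContours(m,0,1)[0],key=cv2.contourArea); (c,r)=cv2.minEnclosingCircle(ct); M=cv2.moments(cv2.convexHull(ct)); hc=(M["m10"]/M["m00"],M["m01"]/M["m00"]); t=manip.sense()
    for q in(c,hc): p=ray(s,q,z); print("held",q,r,p,"rel TCP tool xy mm",1000*(np.array(t["tool_rot"]).T@(np.r_[p,0]-np.r_[t["ee_pos"][:2],0]))[:2])
def plate(s,lo,hi,z=.06,alt=None):
    h=cv2.cvtColor(s["frame"],cv2.COLOR_RGB2HSV); m=cv2.inRange(h,lo,hi)
    if alt: m|=cv2.inRange(h,*alt)
    m=cv2.morphologyEx(m,cv2.MORPH_OPEN,np.ones((3,3),np.uint8)); ct=max(cv2.findContours(m,0,1)[0],key=cv2.contourArea)
    hu=cv2.convexHull(ct)[:,0].astype(float); w=np.array([ray(s,p,z) for p in hu],np.float32); r=cv2.minAreaRect(w); print("plate",r)
E
python3 - <<'E'
from d import *
s=manip.snapshot("wrist")
held(s,.1611,(12,80,60),(35,255,255),(230,210,330,310))
plate(s,(0,120,60),(7,255,255),alt=((172,120,60),(180,255,255)))
print(proj(s,[.5745,.3525,.07]),proj(s,[.5745,.3525,.115]))
E
```

```text
held (277.93096923828125, 260.9762878417969) 43.02616500854492 [0.573  0.3489] rel TCP tool xy mm [ 0.758  -1.7101]
held (278.15604011408595, 260.52988622075014) 43.02616500854492 [0.5728 0.3491] rel TCP tool xy mm [ 0.9972 -1.5988]
plate ((0.574126124382019, 0.35194575786590576), (0.09142424166202545, 0.0896369069814682), 9.047866821289062)
[282.9647 210.6682] [284.029  230.2411]
```

Emit:
move_arm(
  increments=[
    [[0, 3, 15], 0, 20],
    [[0, 0, 15], 0, 20],
    [[0, 0, 8], 0, 20],
    [[0, 0, 8], 0, 20],
    [[0, 0, 8], 0, 20],
    [[0, 0, 8], 0, 20],
    [[0, 0, 8], 0, 20],
    [[0, 0, 6], 0, 20],
    [[0, 0, 4], 0, 20],
    [[0, 0, 2], 0, 20],
    [[0, 0, 0], 0, 20],
    [[0, 0, 0], 0, 20],
  ],
)

```text
time: 7.52
ee_pos: [0.5744, 0.3546, 0.0764]
tool_rot: [[-0.964, 0.265, 0.0], [0.265, 0.964, 0.0], [-0.0, 0.0, -1.0]]
contact_force: [0.7, -0.9, -2.4]
finger_gap: 0.439
gripper_force: 40.6
```

Emit:
move_arm(
  increments=[
    [[0, -1, 1.5], 0, 20],
    [[0, 0, 0], 0, 20],
    [[0, 0, 0], 0, 60],
    [[0, 0, 0], 0, 60],
    [[0, 0, 0], 0, 60],
    [[0, 0, -10], 0, 75],
    [[0, 0, -30], 0, 85],
    [[0, 0, -40], 0, 85],
    [[0, 0, -30], 0, 85],
    [[0, 0, -20], 0, 85],
    [[0, 0, 0], 0, 85],
    [[0, 0, 0], 0, 85],
  ],
)

```text
time: 9.02
ee_pos: [0.5737, 0.3535, 0.2041]
tool_rot: [[-0.964, 0.265, -0.001], [0.265, 0.964, -0.0], [0.001, -0.001, -1.0]]
contact_force: [0.2, -0.4, -0.0]
finger_gap: 0.992
gripper_force: 0.0
```

Run:
```python
from d import *
s=manip.snapshot("wrist"); cv2.imwrite("pics/w3.png",s["frame"][:,:,::-1])
print(manip.sense()["ee_pos"])
held(s,.077,(12,80,60),(35,255,255),(200,130,360,300))
plate(s,(0,120,60),(7,255,255),alt=((172,120,60),(180,255,255)))
S=manip.snapshot("side")
c,bb=comp(mask(S["frame"]),(316,197),0); print(c,bb)
T=manip.snapshot("top")
for n,x,uv in(("side",S,(332,197)),("top",T,(338,270))):
    c,bb=comp(mask(x["frame"]),uv,0); p=ray(x,c,.01); print(n,c,bb,p); delta(p,.19)
```

```text
[0.5735 0.3535 0.2037]
held (278.5, 197.8225860595703) 22.887426376342773 [0.5719 0.353 ] rel TCP tool xy mm [ 1.4291 -0.9122]
held (278.4442685243825, 197.95112940679755) 22.887426376342773 [0.572  0.3529] rel TCP tool xy mm [ 1.3108 -0.9623]
plate ((0.5744141936302185, 0.352133572101593), (0.09202916920185089, 0.08986431360244751), 9.04072093963623)
[331.8381 197.61  ] (321, 188, 23, 20)
side [331.8381 197.61  ] (321, 188, 23, 20) [ 0.4744 -0.1472]
tool delta mm [ -36.8124 -509.0272   14.249 ] t 9.175 F [ 0.6178  0.4865 -0.7081] gap 0.9961330884197449 0.0
top [351.9355 269.7165] (339, 256, 27, 28) [ 0.4731 -0.1488]
tool delta mm [ -36.0445 -510.8428   14.2527] t 9.175 F [ 0.6178  0.4865 -0.7081] gap 0.9961330884197449 0.0
```

View pics/w3.png

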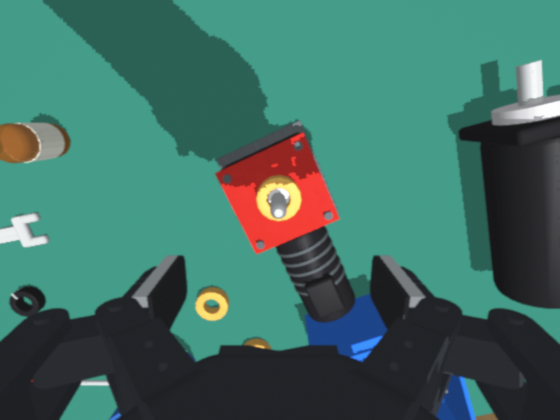

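Brass is seated on the boss, around the shaft at (278,198). Next, the blue pulley.

Emit:
move_arm(
  increments=[
    [[-2, -22, 0], 0, 85],
    [[-3, -45, 0], 0, 85],
    [[-3, -45, 0], 0, 85],
    [[-3, -45, 0], 0, 85],
    [[-3, -45, 0], 0, 85],
    [[-3, -45, 0], 0, 85],
    [[-3, -45, 0], 0, 85],
    [[-3, -45, 0], 0, 85],
    [[-3, -45, 0], 0, 85],
    [[-3, -45, 0], 0, 85],
    [[-3, -40, 0], 0, 85],
    [[-3, -30, 0], 0, 85],
    [[-2, -13, 0], 0, 85],
    [[0, 0, 0], 0, 85],
    [[0, 0, 0], 0, 85],
  ],
)

```text
time: 11.05
ee_pos: [0.4752, -0.1464, 0.2045]
tool_rot: [[-0.965, 0.263, -0.0], [0.263, 0.965, 0.001], [0.0, 0.0, -1.0]]
contact_force: [0.0, -0.5, 0.6]
finger_gap: 0.992
gripper_force: 0.0
```

Run:
```python
from d import *
s=manip.snapshot("wrist")
held(s,.01,(100,100,60),(125,255,255),(190,100,370,290))
held(s,.02,(100,100,60),(125,255,255),(190,100,370,290))
delta([.474,-.1485],.002)
plate(s,(22,120,100),(32,255,255))
```

```text
held (276.59722900390625, 183.9004669189453) 26.937715530395508 [ 0.4734 -0.1489] rel TCP tool xy mm [ 1.0666 -2.8564]
held (276.60259032038175, 183.99598576081192) 26.937715530395508 [ 0.4735 -0.1489] rel TCP tool xy mm [ 0.9593 -2.8508]
held (276.59722900390625, 183.9004669189453) 26.937715530395508 [ 0.4715 -0.1484] rel TCP tool xy mm [ 3.0222 -2.8116]
held (276.60259032038175, 183.99598576081192) 26.937715530395508 [ 0.4716 -0.1484] rel TCP tool xy mm [ 2.9181 -2.8062]
tool delta mm [  0.4963  -2.3786 202.5684] t 11.1 F [-0.5933 -0.3826 -0.0419] gap 0.9932171878508613 0.0
plate ((0.5064694881439209, -0.3407119810581207), (0.09031276404857635, 0.0904041975736618), 81.96812438964844)
```

Emit:
move_arm(
  increments=[
    [[1, -2.5, 30], 0, 85],
    [[0, 0, 40], 0, 85],
    [[0, 0, 40], 0, 85],
    [[0, 0, 40], 0, 85],
    [[0, 0, 25], 0, 85],
    [[0, 0, 15], 0, 85],
    [[0, 0, 9], 0, 85],
    [[0, 0, 3], 0, 85],
    [[0, 0, 0], 0, 85],
    [[0, 0, 0], 0, 30],
    [[0, 0, 0], 0, 30],
    [[0, 0, 0], 0, 30],
    [[0, 0, 0], 0, 30],
    [[0, 0, 0], 0, 30],
  ],
)

```text
time: 12.85
ee_pos: [0.4736, -0.1501, 0.0038]
tool_rot: [[-0.964, 0.264, 0.001], [0.264, 0.964, 0.0], [-0.001, 0.001, -1.0]]
contact_force: [-3.2, 0.9, 10.7]
finger_gap: 0.636
gripper_force: 40.1
```

Emit:
move_arm(
  increments=[
    [[0, 0, -15], 0, 30],
    [[0, 0, -40], 0, 30],
    [[0, 0, -45], 0, 30],
    [[0, 0, -45], 0, 30],
    [[1, 15, -10], 0, 30],
    [[3, 40, 0], 0, 30],
    [[3, 45, 0], 0, 30],
    [[3, 45, 0], 0, 30],
    [[3, 45, 0], 0, 30],
    [[3, 45, 0], 0, 30],
    [[3, 45, 0], 0, 30],
    [[3, 45, 0], 0, 30],
    [[3, 45, 0], 0, 30],
    [[3, 45, 0], 0, 30],
    [[3, 45, 0], 0, 30],
    [[3, 35, 0], 0, 30],
    [[1, 16, 0], 0, 30],
    [[0, 0, 0], 0, 30],
    [[0, 0, 0], 0, 30],
  ],
)

```text
time: 15.22
ee_pos: [0.5749, 0.3497, 0.1579]
tool_rot: [[-0.964, 0.267, -0.0], [0.267, 0.964, -0.001], [-0.0, -0.001, -1.0]]
contact_force: [-0.1, -0.4, -0.3]
finger_gap: 0.635
gripper_force: 42.9
```

Run:
```python
from d import *
s=manip.snapshot("wrist"); z=manip.sense()["ee_pos"][2]
held(s,z+.0062,(100,100,40),(125,255,255),(215,195,345,320))
plate(s,(0,120,60),(7,255,255),alt=((172,120,60),(180,255,255)))
delta([.5742,.3523],.09)
cv2.imwrite("pics/w4.png",s["frame"][:,:,::-1])
```

```text
held (278.118408203125, 267.3422546386719) 63.53017807006836 [0.5752 0.3483] rel TCP tool xy mm [-0.5409 -1.3415]
held (278.15993280496207, 264.5844676085458) 63.53017807006836 [0.5738 0.3487] rel TCP tool xy mm [ 0.9141 -1.3195]
plate ((0.5737169981002808, 0.3518787622451782), (0.09057844430208206, 0.08961325138807297), 9.054439544677734)
tool delta mm [ 1.5172  2.3487 68.0716] t 15.275 F [-1.5115 -0.7949 -1.8122] gap 0.6421772053714789 42.90109997615218
```

View pics/w4.png

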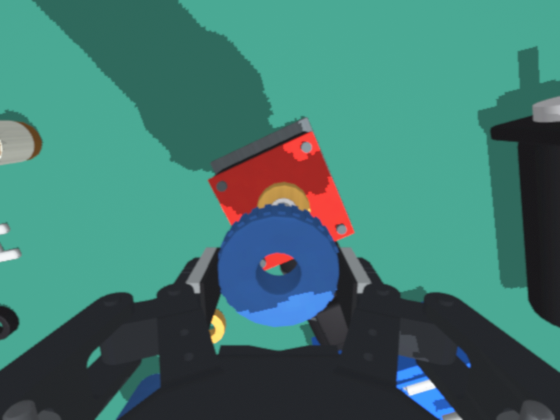

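The pulley is held level at (278,266) and the brass ring with the shaft shows behind it. Shift by 3 mm in y and lower.

Emit:
move_arm(
  increments=[
    [[0, 3, 14], 0, 30],
    [[0, 0, 14], 0, 30],
    [[0, 0, 8], 0, 30],
    [[0, 0, 8], 0, 30],
    [[0, 0, 8], 0, 30],
    [[0, 0, 8], 0, 30],
    [[0, 0, 5], 0, 30],
    [[0, 0, 3], 0, 30],
    [[0, -1, 0], 0, 30],
    [[0, 0, 0], 0, 30],
  ],
)

```text
time: 16.52
ee_pos: [0.5754, 0.3539, 0.0901]
tool_rot: [[-0.964, 0.265, 0.0], [0.265, 0.964, 0.0], [-0.0, 0.0, -1.0]]
contact_force: [0.8, -0.2, -0.8]
finger_gap: 0.639
gripper_force: 42.9
```

Emit:
move_arm(
  increments=[
    [[0, 0, 1.5], 0, 30],
    [[0, 0, 0.5], 0, 30],
    [[0, 0, 0], 0, 75],
    [[0, 0, 0], 0, 75],
    [[0, 0, 0], 0, 75],
    [[0, 0, -10], 0, 85],
    [[0, 0, -30], 0, 85],
    [[0, 0, -40], 0, 85],
    [[0, 0, -25], 0, 85],
    [[0, 0, -10], 0, 85],
    [[0, 0, 0], 0, 85],
    [[0, 0, 0], 0, 85],
  ],
)

```text
time: 18.02
ee_pos: [0.5745, 0.3536, 0.2014]
tool_rot: [[-0.964, 0.265, -0.002], [0.265, 0.964, -0.001], [0.001, -0.002, -1.0]]
contact_force: [0.1, -0.1, -0.7]
finger_gap: 0.993
gripper_force: 0.0
```

Run:
```python
from d import *
s=manip.snapshot("wrist"); cv2.imwrite("pics/w5.png",s["frame"][:,:,::-1])
held(s,.094,(100,100,40),(125,255,255),(200,130,360,300))
x=manip.snapshot("top"); 
c,bb=comp(mask(x["frame"]),(269,198),0); p=ray(x,c,.007); print(c,bb,p); delta(p,.19)
x=manip.snapshot("side"); 
c,bb=comp(mask(x["frame"]),(254,240),0); p=ray(x,c,.007); print(c,bb,p)
cv2.imwrite("pics/s5.png",cv2.resize(x["frame"][310:420,170:320],None,fx=4,fy=4,interpolation=2)[:,:,::-1])
```

```text
held (278.8260803222656, 205.36024475097656) 35.031837463378906 [0.5744 0.3528] rel TCP tool xy mm [-0.0864 -0.8286]
held (278.8401062058413, 205.37604068223752) 35.031837463378906 [0.5744 0.3528] rel TCP tool xy mm [-0.1    -0.8169]
[274.5087 197.5951] (267, 190, 16, 17) [0.6321 0.0141]
tool delta mm [-145.3107 -312.1458   11.7147] t 18.125 F [ 0.1867 -0.4344  0.0748] gap 0.9894320429910248 0.0
[238.6522 186.9257] (0, 0, 560, 420) [ 0.7142 -0.1672]
```

View pics/s5.png

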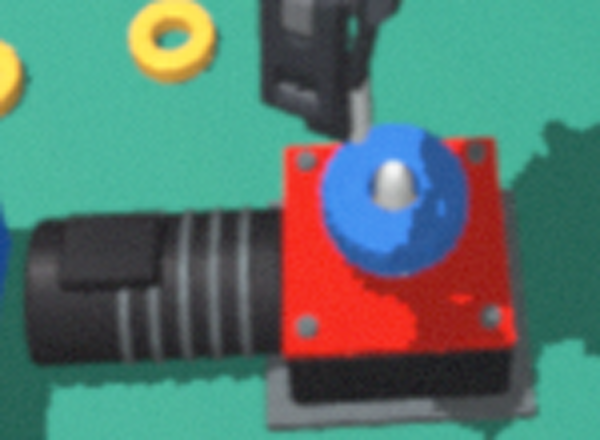

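The blue pulley sits flat on the shaft (crop centre 395,195). Next, the collar.

Emit:
move_arm(
  increments=[
    [[-10, -20, 0], 0, 85],
    [[-20, -42, 0], 0, 85],
    [[-20, -42, 0], 0, 85],
    [[-20, -42, 0], 0, 85],
    [[-20, -42, 0], 0, 85],
    [[-20, -42, 0], 0, 85],
    [[-20, -42, 0], 0, 85],
    [[-11, -25, 0], 0, 85],
    [[-4, -15, 0], 0, 85],
    [[0, 0, 0], 0, 85],
    [[0, 0, 0], 0, 85],
  ],
)

```text
time: 19.55
ee_pos: [0.6322, 0.0162, 0.2027]
tool_rot: [[-0.965, 0.263, -0.0], [0.263, 0.965, 0.001], [0.001, 0.001, -1.0]]
contact_force: [0.3, -0.2, -0.1]
finger_gap: 0.997
gripper_force: 0.0
```

Run:
```python
from d import *
s=manip.snapshot("wrist")
held(s,.007,(0,0,0),(180,255,75),(230,140,330,240))
delta([.632,.0137],.003)
```

```text
held (279.0294189453125, 189.00588989257812) 10.795563697814941 [0.637  0.0149] rel TCP tool xy mm [-5.0097 -0.3886]
held (280.07547169811323, 191.277628032345) 10.795563697814941 [0.6398 0.0153] rel TCP tool xy mm [-7.601   0.7755]
tool delta mm [ -0.5529  -2.9944 199.6744] t 19.6 F [ 0.555   0.2752 -0.2759] gap 0.9981206986365707 0.0
```

Run:
```python
from d import *
s=manip.snapshot("wrist")
p=go(s,(262,184),.007); delta(p,.003)
```

```text
(262, 184) [276.5369 185.5147] (261, 170, 32, 32) [0.6325 0.0135]
tool delta mm [ -1.0571  -2.968  199.6641] t 19.65 F [0.374  0.4788 0.5366] gap 0.9944668666784853 0.0
```

Emit:
move_arm(
  increments=[
    [[-1, -2.5, 30], 0, 85],
    [[0, 0, 40], 0, 85],
    [[0, 0, 40], 0, 85],
    [[0, 0, 40], 0, 85],
    [[0, 0, 22], 0, 85],
    [[0, 0, 15], 0, 85],
    [[0, 0, 9], 0, 85],
    [[0, 0, 3], 0, 85],
    [[0, 0, 0], 0, 85],
    [[0, 0, 0], 0, 20],
    [[0, 0, 0], 0, 20],
    [[0, 0, 0], 0, 20],
    [[0, 0, 0], 0, 20],
    [[0, 0, 0], 0, 20],
    [[0, 0, 0], 0, 20],
  ],
)

```text
time: 21.52
ee_pos: [0.633, 0.012, 0.0045]
tool_rot: [[-0.964, 0.265, 0.001], [0.265, 0.964, 0.0], [-0.001, 0.0, -1.0]]
contact_force: [-1.7, -0.2, 4.6]
finger_gap: 0.388
gripper_force: 39.5
```

Emit:
move_arm(
  increments=[
    [[0, 0, -15], 0, 20],
    [[0, 0, -40], 0, 20],
    [[0, 0, -45], 0, 20],
    [[0, 0, -45], 0, 20],
    [[7, 15, -15], 0, 20],
    [[19, 40, 0], 0, 20],
    [[19, 40, 0], 0, 20],
    [[19, 40, 0], 0, 20],
    [[19, 40, 0], 0, 20],
    [[19, 40, 0], 0, 20],
    [[19, 40, 0], 0, 20],
    [[16, 35, 0], 0, 20],
    [[9, 22, 0], 0, 20],
    [[0, 0, 0], 0, 20],
    [[0, 0, 0], 0, 20],
  ],
)

```text
time: 23.4
ee_pos: [0.575, 0.3496, 0.1636]
tool_rot: [[-0.964, 0.266, 0.0], [0.266, 0.964, -0.002], [-0.0, -0.001, -1.0]]
contact_force: [-0.2, -0.7, -1.1]
finger_gap: 0.395
gripper_force: 40.0
```

Run:
```python
from d import *
s=manip.snapshot("wrist"); z=manip.sense()["ee_pos"][2]
delta([.5745,.353],.108); plate(s,(0,120,60),(7,255,255),alt=((172,120,60),(180,255,255)))
cv2.imwrite("pics/w6.png",cv2.resize(s["frame"][170:320,190:370],None,fx=4,fy=4,interpolation=2)[:,:,::-1])
t=manip.sense()["ee_pos"];print(t,proj(s,[t[0],t[1],z+.0095]),proj(s,[.5742,.3522,.115]))
```

```text
tool delta mm [ 1.7816  3.4842 55.767 ] t 23.45 F [-0.0061 -0.023  -1.2581] gap 0.39137005056644475 39.99988932162523
plate ((0.5743128061294556, 0.35151976346969604), (0.09172604233026505, 0.09051981568336487), 9.057411193847656)
[0.5753 0.3492 0.1638] [280.3568 269.9741] [283.7679 226.1873]
```

View pics/w6.png

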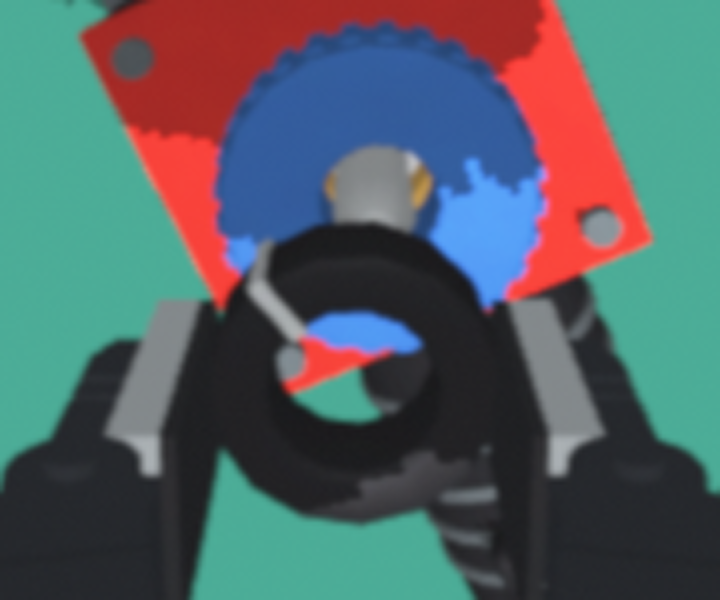

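The collar is held level at crop (356,375), with the shaft just behind it. Same 3 mm correction.

Emit:
move_arm(
  increments=[
    [[0, 3, 14], 0, 20],
    [[0, 0, 14], 0, 20],
    [[0, 0, 8], 0, 20],
    [[0, 0, 6], 0, 20],
    [[0, 0, 5], 0, 20],
    [[0, 0, 4], 0, 20],
    [[0, 0, 2], 0, 20],
    [[0, 0, 0], 0, 20],
    [[0, 0, 0], 0, 20],
  ],
)

```text
time: 24.58
ee_pos: [0.5754, 0.3545, 0.1111]
tool_rot: [[-0.964, 0.265, 0.0], [0.265, 0.964, 0.0], [-0.0, 0.0, -1.0]]
contact_force: [-0.0, -0.1, -0.9]
finger_gap: 0.387
gripper_force: 40.0
```

Emit:
move_arm(
  increments=[
    [[0.5, -1, 1.5], 0, 20],
    [[0, 0, 0.8], 0, 20],
    [[0, 0, 0], 0, 20],
    [[0, 0, 0], 0, 55],
    [[0, 0, 0], 0, 55],
    [[0, 0, 0], 0, 55],
    [[0, 0, -10], 0, 75],
    [[0, 0, -30], 0, 85],
    [[0, 0, -35], 0, 85],
    [[0, 0, -15], 0, 85],
    [[0, 0, 0], 0, 85],
    [[0, 0, 0], 0, 85],
  ],
)

```text
time: 26.08
ee_pos: [0.5738, 0.3533, 0.1971]
tool_rot: [[-0.964, 0.264, -0.002], [0.264, 0.964, -0.001], [0.001, -0.001, -1.0]]
contact_force: [-0.5, -0.4, 0.0]
finger_gap: 0.998
gripper_force: 0.0
```

Run:
```python
from d import *
s=manip.snapshot("wrist")
x=manip.snapshot("top"); 
c,bb=comp(mask(x["frame"]),(275,270),0); p=ray(x,c,.007); print(c,bb,p); delta(p,.2)
a=cv2.resize(s["frame"][140:300,200:360],(400,400),interpolation=2)
y=manip.snapshot("side"); b=cv2.resize(y["frame"][310:410,220:320],(400,400),interpolation=2)
cv2.imwrite("pics/s7.png",np.hstack([a,b])[:,:,::-1])
```

```text
[281.4099 269.6768] (272, 260, 20, 20) [0.4757 0.0017]
tool delta mm [   1.6636 -365.0352   -2.4103] t 26.175 F [ 0.7027 -0.3196 -0.0571] gap 0.9934056548435574 0.0
```

View pics/s7.png

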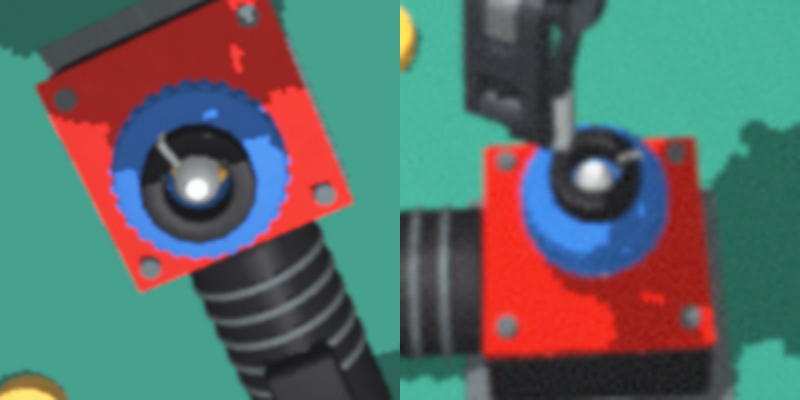

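The collar (left crop 200,183) lies flat on the blue pulley with the shaft tip in its hole. On to the steel spacer.

Emit:
move_arm(
  increments=[
    [[0, -22, 0], 0, 85],
    [[0, -45, 0], 0, 85],
    [[0, -45, 0], 0, 85],
    [[0, -45, 0], 0, 85],
    [[0, -45, 0], 0, 85],
    [[0, -45, 0], 0, 85],
    [[0, -45, 0], 0, 85],
    [[2, -40, 0], 0, 85],
    [[0, -25, 0], 0, 85],
    [[0, -10, 0], 0, 85],
    [[0, 0, 0], 0, 85],
    [[0, 0, 0], 0, 85],
  ],
)

```text
time: 27.72
ee_pos: [0.4758, 0.0014, 0.1983]
tool_rot: [[-0.965, 0.263, -0.0], [0.263, 0.965, 0.0], [0.0, 0.0, -1.0]]
contact_force: [0.3, 0.1, -0.3]
finger_gap: 0.995
gripper_force: 0.0
```

Run:
```python
from d import *
s=manip.snapshot("wrist")
p=go(s,(260,184),.007); delta(p,.003); delta([.476,.0015],.003)
```

```text
(260, 184) [278.9355 185.6203] (260, 167, 39, 38) [0.4761 0.001 ]
tool delta mm [ -0.3474  -0.3265 195.3222] t 27.775 F [ 0.722  -0.6915 -0.1779] gap 0.9940497755396323 0.0
tool delta mm [ -0.166    0.1193 195.3223] t 27.775 F [ 0.722  -0.6915 -0.1779] gap 0.9940497755396323 0.0
```

Emit:
move_arm(
  increments=[
    [[0, 0, 30], 0, 85],
    [[0, 0, 40], 0, 85],
    [[0, 0, 40], 0, 85],
    [[0, 0, 40], 0, 85],
    [[0, 0, 20], 0, 85],
    [[0, 0, 13], 0, 85],
    [[0, 0, 8], 0, 85],
    [[0, 0, 3], 0, 85],
    [[0, 0, 0], 0, 85],
    [[0, 0, 0], 0, 20],
    [[0, 0, 0], 0, 20],
    [[0, 0, 0], 0, 20],
    [[0, 0, 0], 0, 20],
    [[0, 0, 0], 0, 20],
    [[0, 0, 0], 0, 20],
  ],
)

```text
time: 29.65
ee_pos: [0.4758, 0.0003, 0.0052]
tool_rot: [[-0.964, 0.265, 0.001], [0.265, 0.964, 0.001], [-0.001, 0.001, -1.0]]
contact_force: [-1.9, 0.3, 9.2]
finger_gap: 0.441
gripper_force: 39.0
```

Emit:
move_arm(
  increments=[
    [[0, 0, -15], 0, 20],
    [[0, 0, -40], 0, 20],
    [[0, 0, -45], 0, 20],
    [[0, 0, -45], 0, 20],
    [[-5, -14, -10], 0, 20],
    [[-15, -40, 0], 0, 20],
    [[-15, -40, 0], 0, 20],
    [[-15, -40, 0], 0, 20],
    [[-15, -40, 0], 0, 20],
    [[-15, -40, 0], 0, 20],
    [[-15, -40, 0], 0, 20],
    [[-15, -40, 0], 0, 20],
    [[-10, -25, 0], 0, 20],
    [[0, 0, 0], 0, 20],
    [[0, 0, 0], 0, 20],
  ],
)

```text
time: 31.52
ee_pos: [0.5061, -0.3387, 0.1587]
tool_rot: [[-0.964, 0.265, -0.001], [0.265, 0.964, 0.001], [0.002, 0.001, -1.0]]
contact_force: [-0.1, 0.9, -0.1]
finger_gap: 0.44
gripper_force: 40.4
```

Run:
```python
from d import *
s=manip.snapshot("wrist"); z=manip.sense()["ee_pos"][2]
held(s,z+.0018,(0,0,60),(180,60,255),(236,210,322,310))
plate(s,(22,120,40),(32,255,255)); delta([.5067,-.34],.08)
cv2.imwrite("pics/w8.png",s["frame"][:,:,::-1])
print(proj(s,[.5067,-.34,.115]),proj(s,[.5067,-.34,.07]))
```

```text
held (277.5, 258.92425537109375) 53.04567337036133 [ 0.504  -0.3397] rel TCP tool xy mm [ 2.0286 -2.1729]
held (279.2153272295693, 259.4921094504004) 53.04567337036133 [ 0.5045 -0.339 ] rel TCP tool xy mm [ 1.7212 -1.3262]
plate ((0.5165209174156189, -0.3122192621231079), (0.030586758628487587, 0.07155231386423111), 81.99629211425781)
tool delta mm [-0.7921 -1.7879 78.9304] t 31.575 F [-0.4988  0.0156 -1.4392] gap 0.4409037243047409 40.43133718427271
[278.2773 232.4247] [278.1814 212.6361]
```

View pics/w8.png

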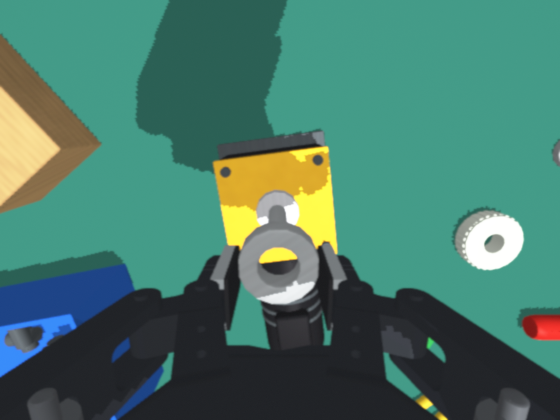

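The steel ring is held at (279,260) and the yellow boss is at (278,212), which matches the prediction. Shift (-1.5, -1) mm and lower.

Emit:
move_arm(
  increments=[
    [[-1.5, -1, 15], 0, 20],
    [[0, 0, 15], 0, 20],
    [[0, 0, 8], 0, 20],
    [[0, 0, 8], 0, 20],
    [[0, 0, 8], 0, 20],
    [[0, 0, 8], 0, 20],
    [[0, 0, 8], 0, 20],
    [[0, 0, 6], 0, 20],
    [[0, 0, 3], 0, 20],
    [[0, 0, 2], 0, 20],
    [[0, 0, 0], 0, 20],
    [[0, 0, 0], 0, 20],
  ],
)

```text
time: 33.08
ee_pos: [0.5081, -0.3406, 0.0787]
tool_rot: [[-0.964, 0.265, 0.0], [0.265, 0.964, -0.0], [-0.0, -0.0, -1.0]]
contact_force: [-0.4, 0.4, -0.4]
finger_gap: 0.443
gripper_force: 40.4
```

Emit:
move_arm(
  increments=[
    [[0, 0, 2], 0, 20],
    [[0, 0, 1], 0, 20],
    [[0, 0, 0], 0, 20],
    [[0, 0, 0], 0, 60],
    [[0, 0, 0], 0, 60],
    [[0, 0, 0], 0, 60],
    [[0, 0, -10], 0, 75],
    [[0, 0, -30], 0, 85],
    [[0, 0, -40], 0, 85],
    [[0, 0, -30], 0, 85],
    [[0, 0, -15], 0, 85],
    [[0, 0, 0], 0, 85],
    [[0, 0, 0], 0, 85],
  ],
)

```text
time: 34.7
ee_pos: [0.5075, -0.34, 0.1992]
tool_rot: [[-0.964, 0.264, -0.002], [0.264, 0.964, 0.001], [0.002, 0.001, -1.0]]
contact_force: [0.1, 0.3, -0.3]
finger_gap: 0.997
gripper_force: 0.0
```

Run:
```python
from d import *
s=manip.snapshot("wrist")
x=manip.snapshot("top")
c,bb=comp(mask(x["frame"]),(342,208),0); p=ray(x,c,.01); print(c,bb,p); delta(p,.2)
a=cv2.resize(s["frame"][140:300,200:360],(400,400),interpolation=2)
y=manip.snapshot("side"); b=cv2.resize(y["frame"][110:180,285:355],(400,400),interpolation=2)
cv2.imwrite("pics/s9.png",np.hstack([a,b])[:,:,::-1])
plate(s,(15,120,40),(32,255,255))
```

```text
[349.6906 207.5479] (336, 194, 29, 28) [ 0.6071 -0.1495]
tool delta mm [-45.6907 210.2069  -0.9082] t 34.8 F [-0.3302 -0.3492  0.5431] gap 0.9981899179593693 0.0
plate ((0.5063621997833252, -0.3408564031124115), (0.09015980362892151, 0.09242143481969833), 82.00850677490234)
```

View pics/s9.png

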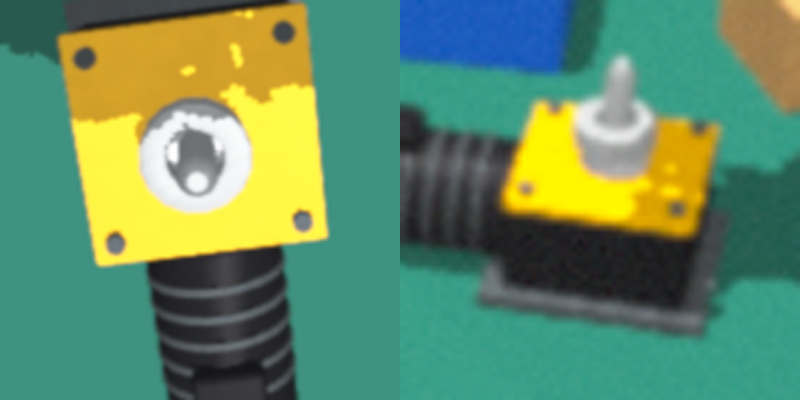

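The steel spacer is seated around the shaft (left crop 195,155). Next, the white pulley.

Emit:
move_arm(
  increments=[
    [[-4, 18, 0], 0, 85],
    [[-9, 42, 0], 0, 85],
    [[-9, 42, 0], 0, 85],
    [[-9, 42, 0], 0, 85],
    [[-8, 35, 0], 0, 85],
    [[-4, 20, 0], 0, 85],
    [[-2, 11, 0], 0, 85],
    [[0, 0, 0], 0, 85],
    [[0, 0, 0], 0, 85],
  ],
)

```text
time: 35.98
ee_pos: [0.6063, -0.1516, 0.2006]
tool_rot: [[-0.964, 0.267, -0.0], [0.267, 0.964, -0.001], [0.0, -0.001, -1.0]]
contact_force: [0.6, -0.4, -0.1]
finger_gap: 0.998
gripper_force: 0.0
```

Run:
```python
from d import *
s=manip.snapshot("wrist")
p=go(s,(258,184),.01); delta(p,.003); delta([.607,-.1492],.003)
```

```text
(258, 184) [281.3757 185.3134] (254, 157, 56, 57) [ 0.6068 -0.1495]
tool delta mm [  0.1423   2.3096 197.617 ] t 36.025 F [-0.2811 -0.0904 -0.0196] gap 0.9935678244952691 0.0
tool delta mm [  0.0247   2.6418 197.6168] t 36.025 F [-0.2811 -0.0904 -0.0196] gap 0.9935678244952691 0.0
```

Emit:
move_arm(
  increments=[
    [[0, 2.5, 30], 0, 85],
    [[0, 0, 40], 0, 85],
    [[0, 0, 40], 0, 85],
    [[0, 0, 40], 0, 85],
    [[0, 0, 22], 0, 85],
    [[0, 0, 13], 0, 85],
    [[0, 0, 8], 0, 85],
    [[0, 0, 3], 0, 85],
    [[0, 0, 0], 0, 85],
    [[0, 0, 0], 0, 30],
    [[0, 0, 0], 0, 30],
    [[0, 0, 0], 0, 30],
    [[0, 0, 0], 0, 30],
    [[0, 0, 0], 0, 30],
  ],
)

```text
time: 37.78
ee_pos: [0.6081, -0.1475, 0.0056]
tool_rot: [[-0.964, 0.264, 0.001], [0.264, 0.964, 0.0], [-0.001, 0.0, -1.0]]
contact_force: [-1.7, 1.0, 6.6]
finger_gap: 0.633
gripper_force: 41.3
```

Emit:
move_arm(
  increments=[
    [[0, 0, -15], 0, 30],
    [[0, 0, -40], 0, 30],
    [[0, 0, -45], 0, 30],
    [[0, 0, -45], 0, 30],
    [[2, -15, -10], 0, 30],
    [[9, -40, 0], 0, 30],
    [[9, -40, 0], 0, 30],
    [[9, -40, 0], 0, 30],
    [[9, -40, 0], 0, 30],
    [[6, -25, 0], 0, 30],
    [[2, -12, 0], 0, 30],
    [[0, 0, 0], 0, 30],
    [[0, 0, 0], 0, 30],
  ],
)

```text
time: 39.4
ee_pos: [0.508, -0.3384, 0.1592]
tool_rot: [[-0.965, 0.263, -0.0], [0.263, 0.965, 0.001], [0.0, 0.001, -1.0]]
contact_force: [-0.3, -0.6, -0.6]
finger_gap: 0.632
gripper_force: 42.5
```

Run:
```python
from d import *
s=manip.snapshot("wrist"); z=manip.sense()["ee_pos"][2]
held(s,z+.0044,(0,0,85),(180,50,255),(222,207,336,325))
plate(s,(15,120,40),(32,255,255)); delta([.507,-.34],.0915)
cv2.imwrite("pics/w10.png",s["frame"][:,:,::-1])
```

```text
held (279.47802734375, 264.0651550292969) 63.336280822753906 [ 0.5076 -0.339 ] rel TCP tool xy mm [ 0.2706 -0.7706]
held (278.46484167698566, 265.0427059378501) 63.336280822753906 [ 0.508  -0.3396] rel TCP tool xy mm [-0.2494 -1.2657]
plate ((0.49892643094062805, -0.3397611677646637), (0.09015187621116638, 0.0772884413599968), 81.89881134033203)
tool delta mm [ 0.56   -1.9695 67.7436] t 39.45 F [-0.1736 -0.4834 -0.9595] gap 0.631815668460335 42.48988609761
```

View pics/w10.png

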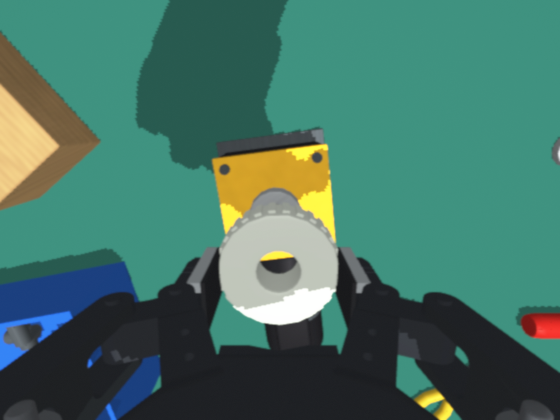

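The white pulley is held level at (279,265). Shift (1, -1.5) mm and lower.

Emit:
move_arm(
  increments=[
    [[1, -1.5, 14], 0, 30],
    [[0, 0, 14], 0, 30],
    [[0, 0, 8], 0, 30],
    [[0, 0, 8], 0, 30],
    [[0, 0, 8], 0, 30],
    [[0, 0, 8], 0, 30],
    [[0, 0, 5], 0, 30],
    [[0, 0, 3], 0, 30],
    [[0, 0, 0], 0, 30],
    [[0, 0, 0], 0, 30],
  ],
)

```text
time: 40.7
ee_pos: [0.506, -0.3411, 0.0917]
tool_rot: [[-0.964, 0.265, 0.0], [0.265, 0.964, -0.0], [-0.0, -0.0, -1.0]]
contact_force: [-0.2, 0.9, -1.3]
finger_gap: 0.629
gripper_force: 42.5
```

Emit:
move_arm(
  increments=[
    [[0, 0, 1.5], 0, 30],
    [[0, 0, 0.5], 0, 30],
    [[0, 0, 0], 0, 30],
    [[0, 0, 0], 0, 75],
    [[0, 0, 0], 0, 75],
    [[0, 0, 0], 0, 75],
    [[0, 0, -10], 0, 85],
    [[0, 0, -30], 0, 85],
    [[0, 0, -40], 0, 85],
    [[0, 0, -25], 0, 85],
    [[0, 0, -15], 0, 85],
    [[0, 0, 0], 0, 85],
    [[0, 0, 0], 0, 85],
  ],
)

```text
time: 42.32
ee_pos: [0.5054, -0.3405, 0.2084]
tool_rot: [[-0.964, 0.264, -0.001], [0.264, 0.964, 0.001], [0.002, 0.0, -1.0]]
contact_force: [0.0, 0.3, -0.6]
finger_gap: 0.996
gripper_force: 0.0
```

Run:
```python
from d import *
s=manip.snapshot("wrist"); y=manip.snapshot("side"); t=manip.snapshot("top")["frame"]
r=lambda f:cv2.resize(f,(400,300),interpolation=2)
cv2.imwrite("pics/s11.png",np.vstack([np.hstack([r(s["frame"][140:290,180:380]),r(y["frame"][110:185,270:370])]),np.hstack([r(y["frame"][240:420,150:390]),r(t[150:300,70:270])])])[:,:,::-1])
```

```text
(no output)
```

View pics/s11.png

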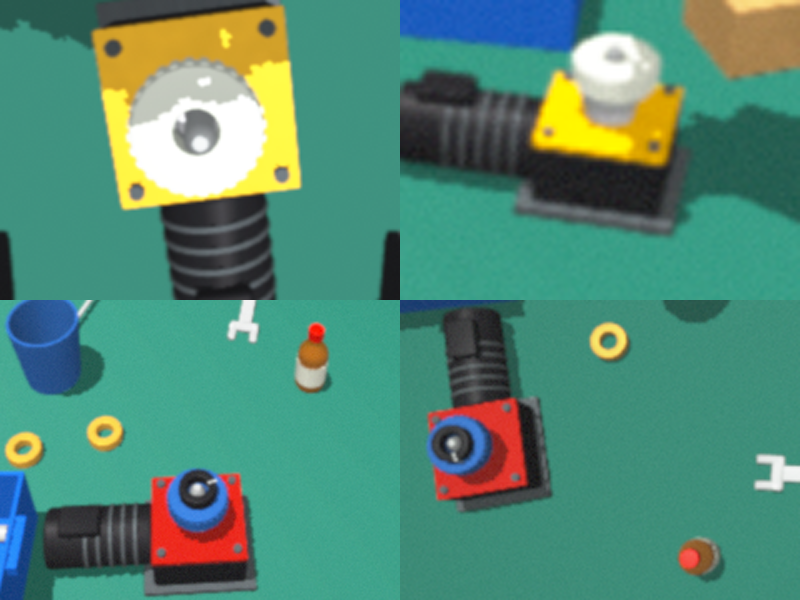

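The picture shows both stacks seated flat, the bottle upright, and the gripper clear and empty. Handing in.

```bash
python3 -c "
from station import manip
print(manip.finish_job())"
```

```text
the job is handed in; nothing more can be done
None
```

I fitted both gearmotors and handed the job in at about 42 s: red has brass spacer, blue pulley and black collar, yellow has steel spacer and white pulley, and in the last pictures all sat flat with the bottle standing; the hand-in returned no verdict.

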